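# Top up the spring stack magazine with the matching disc

## Robot

A 6-joint arm with a two-finger parallel gripper is mounted at the origin on the work surface. World frame = base frame: x ahead of the robot, y to its left, z up, the work surface at z = 0. Lengths are in m, angles in rad, forces in N, time in s.
With the tool pointing down it reaches from about 0.25 to 0.775 m from the base axis. Payload 4 kg.
Tool frame: the origin (TCP) lies on the centre line of the jaws, within the pads' length; the fingertips stand 8 mm ahead of it and the grasp point (between the pads) lies 11 mm behind it; y points along the fingers, x is the direction in which the jaws open and shut, and the axes are right-handed (so a half turn about y gives the same grasp; the last joint's range is limited). The gripper opens to 94 mm and grips with 3 to 60 N. Pads are 16 mm wide; open, the fingers measure 119 mm over their backs; the gripper's body (75 mm by 177 mm) begins 78 mm behind the grasp point.
Start: joints at [1.108, 0.087, 1.371, -0, 1.684, -0.103], TCP at [0.194, 0.515, 0.214] pointing down, gripper open.
Joint ranges: [-3.1, 3.1], [-0.76, 2.03], [0.27, 2.55], [-1.08, 4.22], [0.17, 2.65], [-2.57, 2.57]. Speed limits (rad/s): [2.79, 2.79, 3.14, 3.14, 3.14, 3.14].

## Interface

Orientations are given as [roll, pitch, yaw] about the fixed x, y, z axes, in that order (R = Rz(yaw) Ry(pitch) Rx(roll)).
In Python, from bench import robot gives the robot as it stands.
- The arm moves only by the tool step_arm, never from a script. Its argument "commands" is a list of rows, each an object with "xyz": the shift along the world's x, y, z in m, a list of three; "twist": the turn, a rotation vector about the world's x, y, z in degrees, a list of three. In form: [{"xyz": [tx, ty, tz], "twist": [ax, ay, az]}, ...]. A call has 1 to 12 rows; each row is the pose to reach, as a shift and turn from the pose commanded when the call began; what a row does not reach only later rows make up. A row lasts 1/12 s, in which the tool goes at most 41.7 mm and 7.16 degrees, less where a joint would pass 70% of its speed; a pose out of reach is approached as far as the arm can. A call with a gripper value outside its range is refused whole. "fingers" is the closure in counts, from 0 (fully open) to 255 (shut), set as the call begins (left out, the last holds). The fingers move at their own pace and stop on an object; the grip force is fixed at half the most. Time passes only in rows, so rows that repeat a pose let the fingers close. It gives the time, the measured TCP pose, the force and the opening at its end, in the units of the state.
- robot.get_obs(): the state, without advancing time (a new reading comes with each control period).
- robot.snapshot(name): name is "scene" or "top"; returns (picture, depth): 400x640x3 uint8, red, green, blue; 400x640 float32, m along the optical axis (not along the pixel's ray), 0 where there is no reading.
- robot.camera_info(name): a dict with "fx", "fy", "cx", "cy" (pixels), "R" (3x3) and "t" (3): a world point X has camera coordinates R X + t. Camera axes: x right, y down, z forward; pixel columns grow to the right and rows downward; lengths in m; the calibration is good to about 2 mm. A picture is of the moment at which its call begins. camera_info takes no time and is no camera call.
- robot.close_job(): hands the job in, once; it reports no verdict.
The state is a dict: "time": time; "joint_positions": joint angles; "qvel": joint speeds; "joint_torque": joint torques, N m; "tool_pos": TCP position; "ee_rot": TCP orientation; "wrist_force": force on the tool from outside, world axes, zero at the start; "wrist_torque": the same for the moment, N m; "width": finger opening in m.
Only numpy, scipy, OpenCV 4.12 (cv2) and the standard library are available. Lean on these libraries where they do the work, as an engineer would, in place of code of your own. Each camera call takes 0.05 s, during which the arm holds its last target.

## Task

Top up the spring magazine on the bench: from among the loose dark metal blanks take the plain solid round disc, the twin of the one already in the magazine, and put it flat between the four guide posts. Press it straight down against the spring until both side catches have snapped over its top, so that it stays down, level, when you let go.

Things in the scene. Friction and masses are not known exactly. Their poses are not given: they have to be found in the camera images.
- disc: Loose disc to load: solid round, dark grey metal, 52 mm across, 18 mm thick, 0.07 to 0.14 kg, no hole, flat on the bench, 25 mm free around it. Origin at its middle (9 mm above the bench); z along its axis. Other blanks near it, equally thick, do not belong in the magazine: a square (48 mm), a ring (52 mm, 30 mm hole), a small disc (32 mm).
- magazine: Stack magazine fixed upright to the bench. Origin on the stack's axis at bench level, z up. Grey base 130 (x) by 90 (y) by 10 mm; four 8 mm guide posts at x +-26, y +-19 mm round a 57 mm space, straight to 88 mm, then leaning out to the top at 107 mm. Gaps 44 mm wide on the two y sides, open down to the base, admit fingers closed along y. One like disc is inside, top at 67 mm.
- catch_level (a point): Point on the stack's axis 68 mm above the bench, axes as the magazine's: the flat underside of the two spring catches on its x sides. Their noses, 14 mm wide, reach in to 22 mm from the axis; ramps on top rise outwards to 84 mm. A disc laid in rests on the ramps, its top at about 95 mm. Pressed until its top is below 68 mm (10 to 25 N), the catches snap over it by themselves.
- follower (a joint): Spring follower under the stack: how far it is pushed down, in m. 0 at the start (one disc in), about 0.017 with the second disc held under the catches, 0.029 at its end stop (the upper disc's top then at 56 mm). The spring pushes up with 5 N at 0, 10 N at the end stop.
Things that resemble listed ones, but are neither listed nor needed, are in the scene too. Leave any yellow look-alike of the disc alone. What is shaped like the magazine but green is not meant.

How it is judged:
By the outcome, as a careful person would: the job done as asked, in the order asked, and still so for the second after the job is handed in, with the robot touching nothing.
It also fails if it takes over 48 s, if anything falls off the work surface, if the arm or the gripper's body presses on something with over 40 N, if the wrist force passes 120 N, or if a joint passes its speed limit or range.

## Working session

There is one attempt and no reset: what is moved stays moved. The work goes in short steps, Python scripts to look and compute and a tool call to move; the robot and the scene stay as the last step left them, time stands still between calls to the robot, and variables do not carry over. Pictures are saved under pics/ and viewed, and the job is handed in when it is done.

Besides the shell and the picture viewer there is one more tool, called after "Emit:" in YAML: its name, and indented under it one key for each argument. step_arm: Moves the arm, as the interface text tells. Its arguments: {"type":"object","properties":{"commands":{"type":"array"},"fingers":{"type":"number"}},"required":["commands"]}

```bash
mkdir -p pics; ls
python3 - <<'E'
from bench import robot
import cv2,numpy as np
print(robot.get_obs())
for n in("scene","top"):
    p,d=robot.snapshot(n); np.savez(f"pics/{n}0.npz",p=p,d=d); cv2.imwrite(f"pics/{n}0.png",p[:,:,::-1]); print(n,robot.camera_info(n))
E
```

```text
pics
{'time': 0.0, 'joint_positions': array([ 1.10788190e+00,  8.79610443e-02,  1.37222189e+00, -1.47401344e-05,
        1.68358283e+00, -1.03103709e-01]), 'qvel': array([-0.001927  ,  0.00037518,  0.00063278, -0.00028465, -0.0008695 ,
       -0.00064051]), 'joint_torque': array([-1.38598507e-04, -3.40169084e+01, -3.02433014e+01,  7.17063784e-02,
        3.29961092e-02, -2.06682139e-04]), 'tool_pos': array([0.19343221, 0.51431066, 0.21231727]), 'ee_rot': array([-1.57058724,  0.00216307,  1.21098419]), 'wrist_force': array([-0.53261927, -0.27381564,  0.21535649]), 'wrist_torque': array([-0.02668305, -0.02439413,  0.00371528]), 'width': 0.09430582693793076}
scene {'fx': 519.851403830737, 'fy': 519.851403830737, 'cx': 327.00899485568334, 'cy': 195.5467165612814, 'R': array([[ 0.58143594,  0.81357653, -0.00504766],
       [ 0.61199765, -0.44144545, -0.6561896 ],
       [-0.53608872,  0.37844306, -0.75457918]]), 't': array([-0.31028444, -0.24328373,  1.27599756])}
top {'fx': 424.35217889819336, 'fy': 424.35217889819336, 'cx': 321.4663111293921, 'cy': 197.22658919615253, 'R': array([[ 0.02764529, -0.99959801,  0.00628998],
       [-0.98291521, -0.0283283 , -0.18186586],
       [ 0.18197094, -0.00115478, -0.98330323]]), 't': array([0.02598773, 0.49625697, 0.88408697])}
```

View pics/scene0.png

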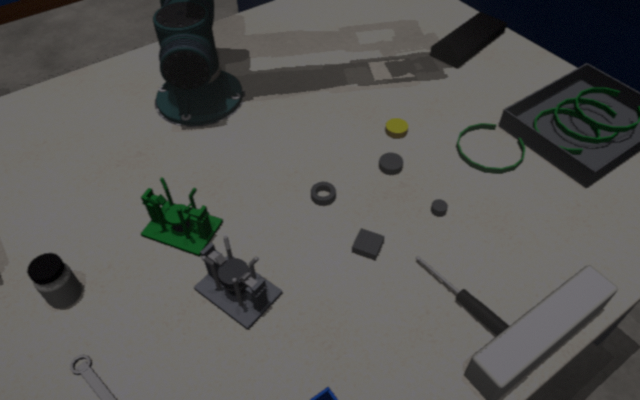

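View pics/top0.png

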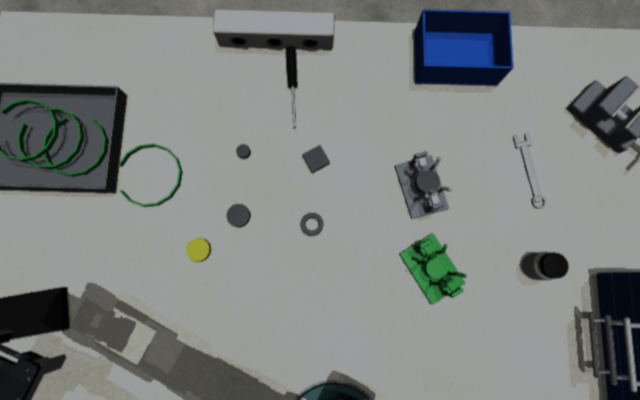

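The scene view shows the solid disc at (391,162), ring (323,193), square (368,243), small disc (439,207), yellow disc (397,127), grey magazine (235,280) and green one (182,225). In the top view the disc is at (238,215) and the grey magazine at (425,183).

```bash
cat > h.py <<'E'
import cv2,numpy as np
from bench import robot
def ray(n,u,v,z):
    c=robot.camera_info(n);R,t=c["R"],c["t"]
    d=R.T@np.array([(u-c["cx"])/c["fx"],(v-c["cy"])/c["fy"],1]);o=-R.T@t
    return o+d*(z-o[2])/d[2]
def proj(n,X):
    c=robot.camera_info(n);p=c["R"]@np.asarray(X,float)+c["t"]
    return c["fx"]*p[0]/p[2]+c["cx"],c["fy"]*p[1]/p[2]+c["cy"]
def cloud(n,d):
    c=robot.camera_info(n);v,u=np.mgrid[:400,:640]
    P=np.stack([(u-c["cx"])/c["fx"]*d,(v-c["cy"])/c["fy"]*d,d],-1)
    return (P-c["t"])@c["R"]
E
python3 - <<'E'
from h import *
for n,(u,v),(mu,mv) in(("top",(238,215),(425,183)),("scene",(391,162),(237,280))):
    z=np.load(f"pics/{n}0.npz");p,d=z["p"],z["d"]
    P=cloud(n,d)
    g=cv2.cvtColor(p,cv2.COLOR_RGB2GRAY)
    w=P[v-20:v+20,u-20:u+20].reshape(-1,3); w0=w[(w[:,2]>.014)&(w[:,2]<.022)]
    print(n,"depth disc",len(w0),w0.mean(0),(w0.min(0)+w0.max(0))/2,w0.max(0)-w0.min(0),"bench z",np.median(w[:,2]))
    m=(g<100).astype(np.uint8); 
    print(g[v,u-25:u+25])
    k,l,s,c=cv2.connectedComponentsWithStats(m); i=l[v,u]; print(s[i],c[i],ray(n,*c[i],.014))
    b=p[mv-55:mv+55,mu-60:mu+60]; cv2.imwrite(f"pics/mag_{n}.png",cv2.resize(b,None,fx=6,fy=5.4,interpolation=cv2.INTER_CUBIC)[:,:,::-1])
    w=P[mv-50:mv+50,mu-50:mu+50]; 
    for lo,hi in((.006,.013),(.062,.072),(.095,.112)):
        q=w[(w[...,2]>lo)&(w[...,2]<hi)]; print(lo,len(q),q.mean(0),q.min(0),q.max(0))
E
```

```text
top depth disc 409 [0.45482836 0.22601926 0.01797695] [0.45488051 0.22591825 0.01801847] [0.05052545 0.04979413 0.00792372] bench z 0.0008002772024634935
[157 158 157 156 156 157 157 157 157 157 157 156 146 110  74  62  63  63
  63  63  63  64  63  63  64  65  66  65  65  67  67  67  67  67  67  61
  46  80 134 153 156 156 156 156 156 157 156 158 157 157]
[227 204  24  24 439] [238.30296128 215.19589977] [0.45474594 0.22546722 0.014     ]
0.006 1089 [ 0.52508555 -0.176727    0.00933854] [ 0.45990001 -0.24815052  0.00603965] [ 0.60669474 -0.12815154  0.01295472]
0.062 644 [ 0.53254616 -0.1882344   0.06688771] [ 0.47050664 -0.21770449  0.0620074 ] [ 0.59092838 -0.15840218  0.07199448]
0.095 92 [ 0.53544605 -0.19068907  0.10231504] [ 0.49084354 -0.22638359  0.09537377] [ 0.57659317 -0.15242639  0.10906573]
scene depth disc 344 [0.45712582 0.22197949 0.01779166] [0.45552387 0.22259237 0.01797579] [0.05252555 0.05264001 0.00776219] bench z 0.0006615244358489574
[110 110 111 111 111 111 111 110 111 111 110 105  87  59  51  53  53  53
  54  53  54  53  53  53  52  52  52  53  54  53  53  53  53  53  52  53
  61  86 105 110 111 111 108 110 110 110 110 110 110 110]
[378 152  26  24 522] [390.53639847 163.50766284] [0.45933021 0.21872255 0.014     ]
0.006 2088 [ 0.52311581 -0.20458313  0.00982554] [ 0.36722591 -0.25349686  0.00602768] [ 0.60938616 -0.13173118  0.01299726]
0.062 885 [ 0.53916355 -0.19188978  0.06739847] [ 0.47902714 -0.22217949  0.06201002] [ 0.59992567 -0.16180064  0.07198598]
0.095 141 [ 0.5294277  -0.19238781  0.10266526] [ 0.49163421 -0.22987457  0.09525443] [ 0.57928119 -0.15520602  0.11009211]
```

```bash
ls pics
```

```text
mag_scene.png
mag_top.png
scene0.npz
scene0.png
top0.npz
top0.png
```

View pics/mag_top.png

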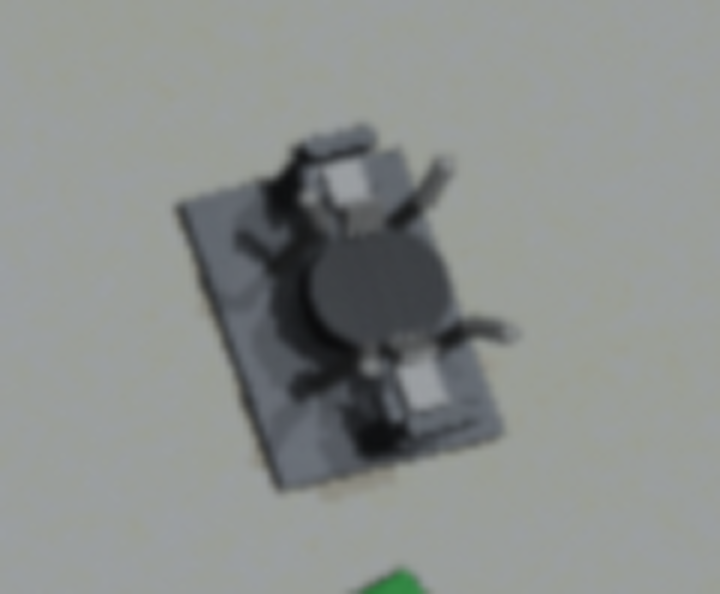

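View pics/mag_scene.png

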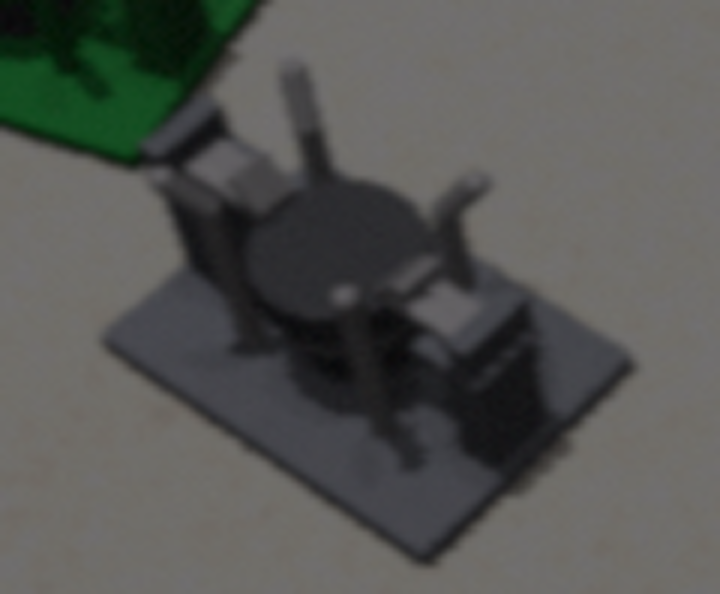

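Top view: post tips at about crop (447,163), (510,333), (372,363), (308,192). In the scene view they are at (293,68), (475,183), (345,293), (165,178). I'll triangulate these together with the base corners.

```bash
python3 - <<'E'
from h import *
o={"top":(365,128),"scene":(177,225)}
f=lambda n,a:((a[0]+.5)/6-.5+o[n][0],(a[1]+.5)/5.4-.5+o[n][1])
tips={"top":[(447,163),(510,333),(372,363),(308,192)],"scene":[(165,178),(293,68),(475,183),(345,293)]}
base={"top":[(178,205),(400,148),(503,433),(280,490)],"scene":[(103,340),(430,560),(635,362)]}
dd={"top":(380,292),"scene":(340,250)}
for n in tips:
    T=np.array([ray(n,*f(n,a),.107)for a in tips[n]]);print(n,"tips",T[:,:2].round(4).tolist(),T.mean(0))
    B=np.array([ray(n,*f(n,a),.010)for a in base[n]]);print("base",B[:,:2].round(4).tolist(), B.mean(0) if n=="top" else (B[0]+B[2])/2)
    e=[(B[i+1]-B[i])for i in range(len(B)-1)];print([(np.linalg.norm(x),np.degrees(np.arctan2(x[1],x[0])))for x in e])
    print("disc",ray(n,*f(n,dd[n]),.067))
# disc edge masks: top-face colour
for n,(u,v) in(("top",(238,215)),("scene",(391,162))):
    p=np.load(f"pics/{n}0.npz")["p"]; b=p[v-22:v+22,u-22:u+22]; cv2.imwrite(f"pics/disc_{n}.png",cv2.resize(b,None,fx=10,fy=10,interpolation=cv2.INTER_CUBIC)[:,:,::-1])
E
python3 -c "
import cv2,numpy as np
cv2.imwrite('pics/disc2.png',np.hstack([cv2.imread('pics/disc_top.png')[:, :400],cv2.imread('pics/disc_scene.png')[:,:400]]))"
```

```text
top tips [[0.5745, -0.2025], [0.5081, -0.2225], [0.4952, -0.175], [0.5615, -0.154]] [ 0.53482978 -0.18850753  0.107     ]
base [[0.5811, -0.126], [0.6089, -0.2121], [0.4858, -0.2487], [0.4593, -0.164]] [ 0.53377635 -0.18771634  0.01      ]
[(np.float64(0.0904416501615659), np.float64(-72.09392337152114)), (np.float64(0.1283790651788865), np.float64(-163.44050178349062)), (np.float64(0.08875013421008002), np.float64(107.41382655811861))]
disc [ 0.5320631  -0.18854989  0.067     ]
scene tips [[0.5117, -0.2264], [0.4957, -0.1792], [0.5618, -0.1599], [0.575, -0.2066]] [ 0.53607012 -0.19303669  0.107     ]
base [[0.4881, -0.2543], [0.6113, -0.2155], [0.5858, -0.1325]] [ 0.53694907 -0.19340937  0.01      ]
[(np.float64(0.12917622178661595), np.float64(17.501491887869147)), (np.float64(0.08678915812195602), np.float64(107.14133209732441))]
disc [ 0.53535267 -0.19267391  0.067     ]
```

View pics/disc2.png

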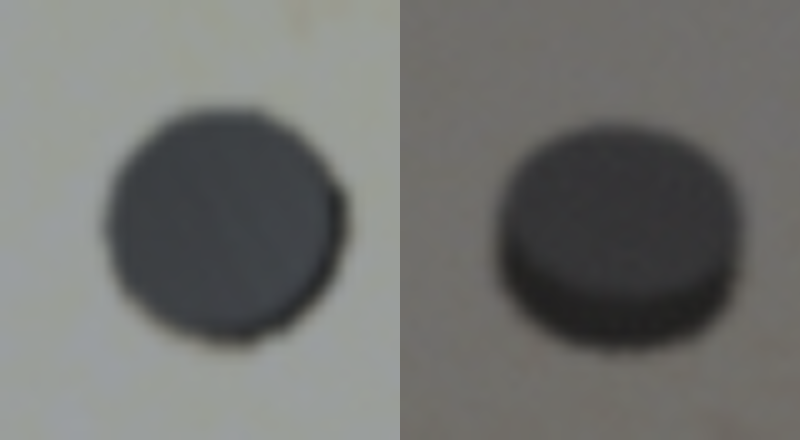

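Run:
```python
from h import *
print(ray("top",237.3,214.7,.018),ray("scene",390.55,160.5,.018))
o=robot.get_obs();print(o["time"],o["tool_pos"],np.degrees(o["ee_rot"]))
```

```text
[0.45525552 0.22699698 0.018     ] [0.45531453 0.22169144 0.018     ]
0.1 [0.19346543 0.5143432  0.21244441] [-89.98956141   0.11119371  69.38252864]
```

Emit:
step_arm:
  commands:
    - {"xyz":[0.02,-0.02,0],"twist":[0,0,4]}
    - {"xyz":[0.045,-0.05,0],"twist":[0,0,8]}
    - {"xyz":[0.07,-0.08,0],"twist":[0,0,13]}
    - {"xyz":[0.1,-0.11,-0.01],"twist":[0,0,18]}
    - {"xyz":[0.125,-0.14,-0.02],"twist":[0,0,22]}
    - {"xyz":[0.15,-0.17,-0.03],"twist":[0,0,27]}
    - {"xyz":[0.175,-0.2,-0.04],"twist":[0,0,31]}
    - {"xyz":[0.2,-0.23,-0.05],"twist":[0,0,35]}
    - {"xyz":[0.225,-0.25,-0.06],"twist":[0,0,37.8]}
    - {"xyz":[0.245,-0.275,-0.07],"twist":[0,0,37.8]}
    - {"xyz":[0.261,-0.291,-0.08],"twist":[0,0,37.8]}
    - {"xyz":[0.261,-0.291,-0.08],"twist":[0,0,37.8]}

```text
time: 1.1
tool_pos: [0.4556, 0.2201, 0.1304]
ee_rot: [-1.566, 0.002, 1.866]
wrist_force: [-0.6, 0.1, 0.4]
width: 0.0942
```

```bash
cat > look.py <<'E'
import sys
from h import *
tag=sys.argv[1]
o=robot.get_obs()
for k in("time","tool_pos","joint_positions","wrist_force","wrist_torque","width"):print(k,np.round(o[k],4))
print("rpy",np.degrees(o["ee_rot"]).round(2))
im=[]
for n,c,w in zip(sys.argv[2::3],sys.argv[3::3],sys.argv[4::3]):
    u,v=map(int,c.split(","));w=int(w)
    p,d=robot.snapshot(n);np.savez(f"pics/{n}_{tag}.npz",p=p,d=d)
    u0=max(0,u-w);v0=max(0,v-w);b=p[v0:v0+2*w,u0:u0+2*w]
    print(n,"crop origin",u0,v0,"scale",400/(2*w))
    im.append(cv2.resize(b,(400,400),interpolation=cv2.INTER_CUBIC))
if im: cv2.imwrite(f"pics/{tag}.png",cv2.convertScaleAbs(np.hstack(im),alpha=1.4)[:,:,::-1])
E
python3 look.py a1 top 238,190 60 scene 391,140 60
```

```text
time 1.1
tool_pos [0.4556 0.2201 0.1304]
joint_positions [ 0.3391  0.0246  1.602  -0.0017  1.5198 -1.5264]
wrist_force [-0.5903  0.0562  0.4271]
wrist_torque [ 0.0617  0.004  -0.0468]
width 0.0942
rpy [-89.73   0.11 106.89]
top crop origin 178 130 scale 3.3333333333333335
scene crop origin 331 80 scale 3.3333333333333335
```

View pics/a1.png

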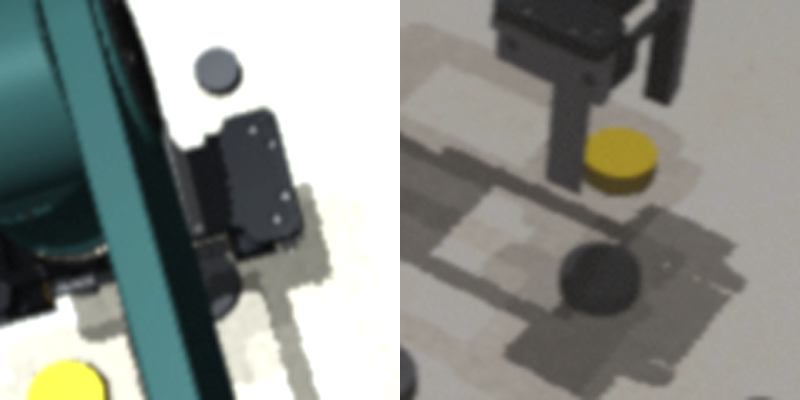

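The left jaw hangs beside the disc's column, with the disc under the gripper (scene crop 600,280). The bench below is clear, so I'm descending.

Emit:
step_arm:
  commands:
    - {"xyz":[0,0,0]}
    - {"xyz":[0,0,-0.025]}
    - {"xyz":[0,0,-0.05]}
    - {"xyz":[0,0,-0.075]}
    - {"xyz":[0,0,-0.1]}
    - {"xyz":[0,0,-0.11]}
    - {"xyz":[0,0,-0.11]}
    - {"xyz":[0,0,-0.11]}

```text
validation failed for argument at $.co...
```

```bash
python3 look.py a2 scene 391,150 45
```

```text
time 1.2
tool_pos [0.4542 0.2233 0.1326]
joint_positions [ 3.4420e-01  2.1900e-02  1.6004e+00  8.0000e-04  1.5217e+00 -1.5246e+00]
wrist_force [ 0.4145  0.0118 -0.6234]
wrist_torque [0.0251 0.0357 0.0142]
width 0.094
rpy [-8.9860e+01 -4.0000e-02  1.0707e+02]
scene crop origin 346 105 scale 4.444444444444445
```

View pics/a2.png

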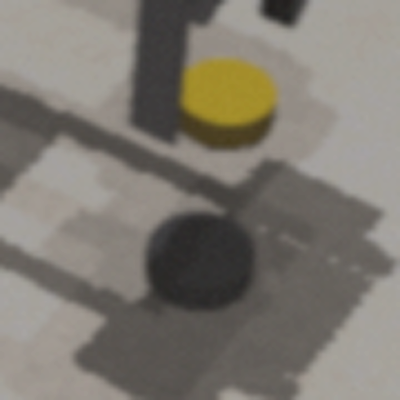

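The move was refused because twist is required, so the arm hasn't moved. It has settled at (0.454, 0.223, 0.133).

Emit:
step_arm:
  commands:
    - {"xyz":[0.001,0,-0.025],"twist":[0,0,0]}
    - {"xyz":[0.001,0,-0.05],"twist":[0,0,0]}
    - {"xyz":[0.001,0,-0.075],"twist":[0,0,0]}
    - {"xyz":[0.001,0,-0.095],"twist":[0,0,0]}
    - {"xyz":[0.001,0,-0.108],"twist":[0,0,0]}
    - {"xyz":[0.001,0,-0.112],"twist":[0,0,0]}
    - {"xyz":[0.001,0,-0.112],"twist":[0,0,0]}
    - {"xyz":[0.001,0,-0.112],"twist":[0,0,0]}

```text
time: 1.92
tool_pos: [0.4559, 0.2249, 0.0227]
ee_rot: [-1.573, -0.0, 1.872]
wrist_force: [0.5, -0.2, -0.0]
width: 0.0941
```

```bash
python3 look.py a3 scene 391,150 45
```

```text
time 1.9167
tool_pos [0.4559 0.2249 0.0227]
joint_positions [ 3.4650e-01  1.1440e-01  1.7330e+00  3.0000e-04  1.2924e+00 -1.5258e+00]
wrist_force [ 0.4752 -0.1545 -0.0191]
wrist_torque [ 0.0461  0.056  -0.0066]
width 0.0941
rpy [-9.0100e+01 -2.0000e-02  1.0727e+02]
scene crop origin 346 105 scale 4.444444444444445
```

View pics/a3.png

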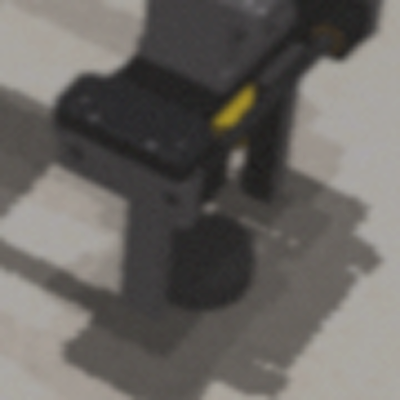

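The jaws straddle the disc. I'm lowering the last bit and closing.

Emit:
step_arm:
  commands:
    - {"xyz":[0,0,-0.008],"twist":[0,0,0]}
    - {"xyz":[0,0,-0.012],"twist":[0,0,0]}
    - {"xyz":[0,0,-0.012],"twist":[0,0,0]}
    - {"xyz":[0,0,-0.012],"twist":[0,0,0]}

```text
time: 2.3
tool_pos: [0.4554, 0.2237, 0.0093]
ee_rot: [-1.57, -0.0, 1.871]
wrist_force: [-0.3, -0.6, -0.2]
width: 0.0937
```

Emit:
step_arm:
  commands:
    - {"xyz":[0,0,0],"twist":[0,0,0]}
    - {"xyz":[0,0,0],"twist":[0,0,0]}
    - {"xyz":[0,0,0],"twist":[0,0,0]}
    - {"xyz":[0,0,0],"twist":[0,0,0]}
    - {"xyz":[0,0,0],"twist":[0,0,0]}
    - {"xyz":[0,0,0],"twist":[0,0,0]}
    - {"xyz":[0,0,0],"twist":[0,0,0]}
    - {"xyz":[0,0,0],"twist":[0,0,0]}
    - {"xyz":[0,0,0],"twist":[0,0,0]}
    - {"xyz":[0,0,0],"twist":[0,0,0]}
  fingers: 255

```text
time: 3.13
tool_pos: [0.4557, 0.2239, 0.0095]
ee_rot: [-1.571, -0.0, 1.871]
wrist_force: [0.9, -0.5, 0.7]
width: 0.0517
```

```bash
python3 look.py a4 scene 391,150 45
```

```text
time 3.1333
tool_pos [0.4557 0.2239 0.0095]
joint_positions [ 3.4480e-01  1.2900e-01  1.7458e+00  2.0000e-04  1.2667e+00 -1.5260e+00]
wrist_force [ 0.8888 -0.4544  0.721 ]
wrist_torque [ 0.1247  0.0185 -0.0406]
width 0.0517
rpy [-9.0000e+01 -1.0000e-02  1.0718e+02]
scene crop origin 346 105 scale 4.444444444444445
```

View pics/a4.png

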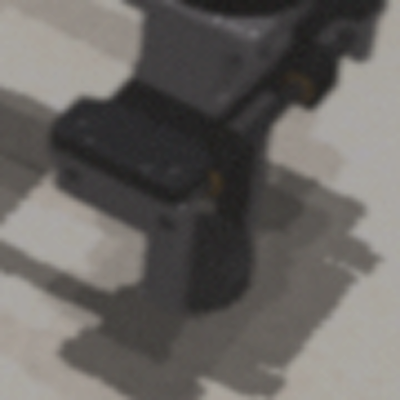

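Width is 51.7 mm, so the disc is gripped. I'm lifting it and carrying it to just above the magazine.

Emit:
step_arm:
  commands:
    - {"xyz":[0,0,0.02],"twist":[0,0,0]}
    - {"xyz":[0,0,0.05],"twist":[0,0,0]}
    - {"xyz":[0,0,0.085],"twist":[0,0,0]}
    - {"xyz":[0,-0.02,0.12],"twist":[0,0,0]}
    - {"xyz":[0.01,-0.05,0.15],"twist":[0,0,0]}
    - {"xyz":[0.02,-0.08,0.16],"twist":[0,0,0]}
    - {"xyz":[0.025,-0.115,0.16],"twist":[0,0,0]}
    - {"xyz":[0.03,-0.15,0.16],"twist":[0,0,0]}
    - {"xyz":[0.035,-0.185,0.16],"twist":[0,0,0]}
    - {"xyz":[0.04,-0.22,0.16],"twist":[0,0,0]}
    - {"xyz":[0.045,-0.25,0.16],"twist":[0,0,0]}
    - {"xyz":[0.05,-0.28,0.16],"twist":[0,0,0]}

```text
time: 4.18
tool_pos: [0.5053, -0.058, 0.1691]
ee_rot: [-1.57, -0.0, 1.87]
wrist_force: [0.4, 0.3, -1.6]
width: 0.0509
```

Emit:
step_arm:
  commands:
    - {"xyz":[0.005,-0.03,0],"twist":[0,0,0]}
    - {"xyz":[0.01,-0.06,0],"twist":[0,0,0]}
    - {"xyz":[0.018,-0.085,0],"twist":[0,0,0]}
    - {"xyz":[0.023,-0.11,0],"twist":[0,0,0]}
    - {"xyz":[0.027,-0.125,0],"twist":[0,0,0]}
    - {"xyz":[0.029,-0.134,0],"twist":[0,0,0]}
    - {"xyz":[0.029,-0.134,0],"twist":[0,0,0]}
    - {"xyz":[0.029,-0.134,0],"twist":[0,0,0]}
    - {"xyz":[0.029,-0.134,0],"twist":[0,0,0]}

```text
time: 4.93
tool_pos: [0.5345, -0.1889, 0.1694]
ee_rot: [-1.571, -0.001, 1.872]
wrist_force: [-0.2, 0.3, -0.8]
width: 0.0515
```

```bash
python3 look.py a5 top 430,170 50 scene 240,250 65
```

```text
time 4.9333
tool_pos [ 0.5345 -0.1889  0.1694]
joint_positions [-4.4010e-01  1.3780e-01  1.4023e+00  7.0000e-04  1.6023e+00 -2.3121e+00]
wrist_force [-0.2048  0.3069 -0.8414]
wrist_torque [0.0598 0.0233 0.0347]
width 0.0515
rpy [-9.0000e+01 -6.0000e-02  1.0725e+02]
top crop origin 380 120 scale 4.0
scene crop origin 175 185 scale 3.076923076923077
```

View pics/a5.png

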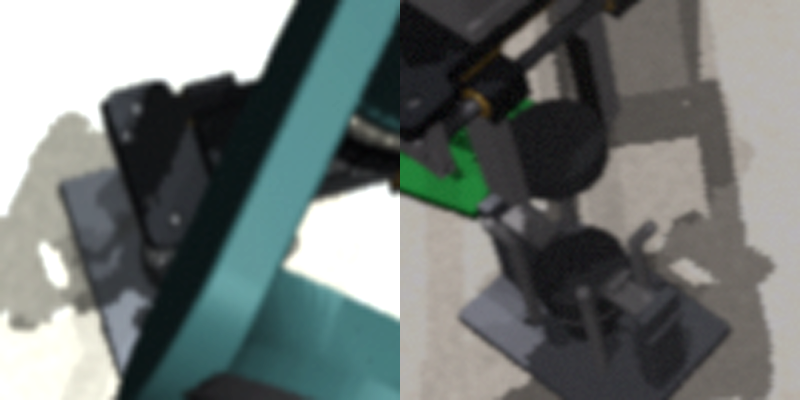

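Run:
```python
from h import *
p=np.load("pics/scene_a5.npz")["p"]
u0,v0=200,210
b=p[v0:v0+100,u0:u0+133]
cv2.imwrite("pics/a5z.png",cv2.convertScaleAbs(cv2.resize(b,None,fx=6,fy=6,interpolation=cv2.INTER_CUBIC),alpha=2.5)[:,:,::-1])
c=robot.camera_info("scene")
C=np.array([.5345,-.1889,.169])
a=np.linspace(0,2*np.pi,361);
for z in(.160,.178):
    q=np.array([proj("scene",(C[0]+.026*np.cos(t),C[1]+.026*np.sin(t),z))for t in a]);print(z,"right",q[q[:,0].argmax()],"low",q[q[:,1].argmax()],"top",q[q[:,1].argmin()])
g=cv2.cvtColor(p,cv2.COLOR_RGB2GRAY)
for v in range(226,250,3):print(v,g[v,228:256])
```

```text
0.16 right [243.62769674 234.75332509] low [224.26018955 250.08343857] top [228.82493751 222.74809047]
0.178 right [242.12557899 227.37435563] low [222.37808747 243.04003699] top [227.10046594 215.54113312]
226 [16 15 17 20 18 19 19 17 17 20 19 20 21 25 34 42 47 54 56 58 59 59 59 59
 58 59 59 59]
229 [18 18 15 18 18 19 20 19 20 25 25 25 25 27 36 46 51 56 59 59 59 59 58 59
 59 60 59 58]
232 [ 17  16  19  19  19  20  24  26  28  26  26  24  22  20  36  48  54  62
  70  78  91 101 103 104 104 105 106 107]
235 [ 19  21  19  22  25  28  25  24  25  27  23  21  17  25  50  83 101 109
 111 111 111 111 111 112 112 114 115 113]
238 [ 18  21  22  24  24  25  26  23  23  18  15  17  23  43  77 100 106 107
 111 115 114 114 112 111 113 112 115 117]
241 [ 18  25  24  27  21  20  21  17  17  18  17  24  47  80 101 107 109 108
 112 116 115 114 113 112 113 114 115 113]
244 [ 17  19  18  18  19  19  19  15  26  38  64  86  99 104 104 104 103 104
 106 111 116 115 114 114 114 113 115 114]
247 [ 18  16  17  22  31  49  66  82  92  99 104 105 104 104 102 102 102 102
 104 108 112 114 115 115 114 113 113 113]
```

View pics/a5z.png

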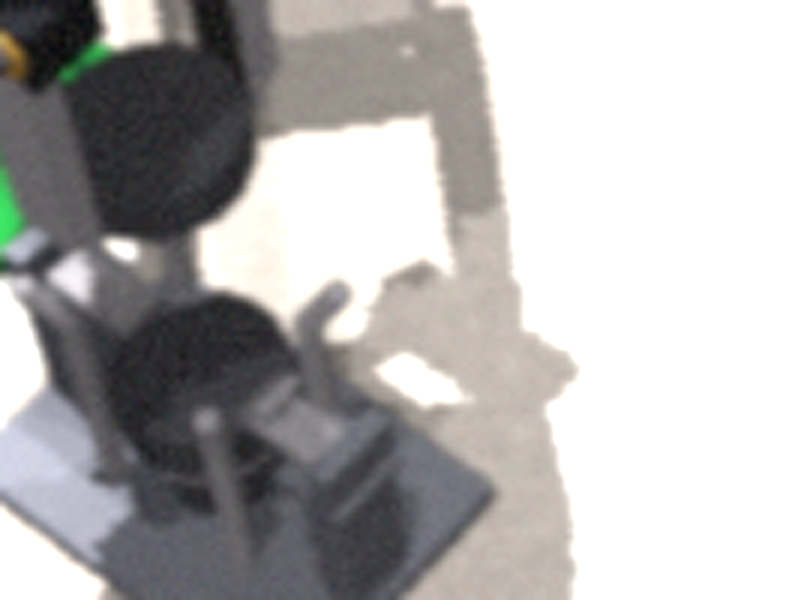

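The scene view shows the held disc (right limb at pixel 242.3,235) about 2 mm left of where the reported pose puts it. Correcting for that puts the magazine axis near (0.536, −0.191). I'll lower to just above the post tips with that shift and compare again.

Emit:
step_arm:
  commands:
    - {"xyz":[0.0015,-0.002,-0.015],"twist":[0,0,0]}
    - {"xyz":[0.0015,-0.002,-0.03],"twist":[0,0,0]}
    - {"xyz":[0.0015,-0.002,-0.042],"twist":[0,0,0]}
    - {"xyz":[0.0015,-0.002,-0.047],"twist":[0,0,0]}
    - {"xyz":[0.0015,-0.002,-0.047],"twist":[0,0,0]}
    - {"xyz":[0.0015,-0.002,-0.047],"twist":[0,0,0]}
    - {"xyz":[0.0015,-0.002,-0.047],"twist":[0,0,0]}

```text
time: 5.62
tool_pos: [0.5367, -0.1923, 0.1235]
ee_rot: [-1.572, 0.001, 1.871]
wrist_force: [0.1, 1.2, -2.1]
width: 0.0514
```

```bash
python3 look.py a6 scene 235,255 45 top 430,170 50
python3 - <<'E'
from h import *
p=np.load("pics/scene_a6.npz")["p"]
b=p[210:310,190:323]
cv2.imwrite("pics/a6z.png",cv2.convertScaleAbs(cv2.resize(b,None,fx=6,fy=6,interpolation=cv2.INTER_CUBIC),alpha=2.2)[:,:,::-1])
E
```

```text
time 5.6167
tool_pos [ 0.5367 -0.1923  0.1235]
joint_positions [-4.4350e-01  1.6450e-01  1.4640e+00  1.0000e-04  1.5114e+00 -2.3145e+00]
wrist_force [ 0.0783  1.2037 -2.1061]
wrist_torque [ 0.0913  0.0412 -0.0057]
width 0.0514
rpy [-9.007e+01  6.000e-02  1.072e+02]
scene crop origin 190 210 scale 4.444444444444445
top crop origin 380 120 scale 4.0
```

View pics/a6z.png

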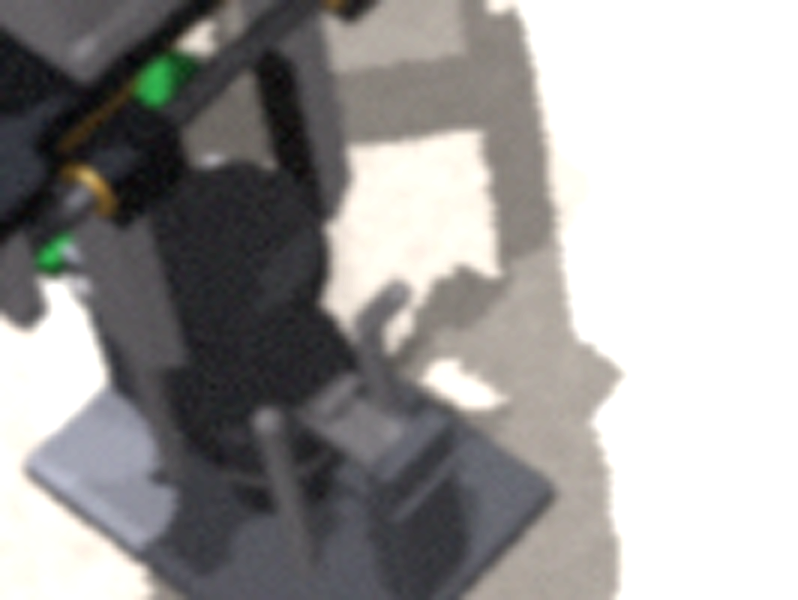

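Run:
```python
from h import *
g=cv2.cvtColor(np.load("pics/scene_a6.npz")["p"],cv2.COLOR_RGB2GRAY)
m=[ray("scene",(88+.5)/6-.5+190,(285+.5)/6-.5+210,.107),ray("scene",(402.5)/6-.5+190,(290.5)/6-.5+210,.107)];M=(m[0]+m[1])/2;print(M)
a=np.linspace(0,2*np.pi,361)
for z in(.114,.132):
    q=np.array([proj("scene",(M[0]+.026*np.cos(t),M[1]+.026*np.sin(t),z))for t in a]);print(z,"right",q[q[:,0].argmax()],"low",q[q[:,1].argmax()],"top",q[q[:,1].argmin()])
for v in range(242,262,2):print(v,g[v,236:252])
for u in(224,228,232,236):print(u,g[228:248,u])
```

```text
[ 0.53634921 -0.19202538  0.107     ]
0.114 right [246.1185832  253.66464699] low [227.58348619 268.81411695] top [231.83895166 241.77435447]
0.132 right [244.71726335 247.12128084] low [225.83449792 262.37584184] top [230.23094664 235.15894975]
242 [ 17  20  19  19  17  16  16  26  34  39  49  76 100 112 116 115]
244 [ 21  21  20  20  21  16  16  22  32  43  66  93 112 117 117 117]
246 [ 21  20  20  20  20  22  22  26  43  65  87 106 114 116 114 115]
248 [ 19  19  18  19  23  25  23  39  70  96 104 105 110 114 117 118]
250 [ 19  20  24  25  25  25  25  29  52  82 101 106 111 113 113 114]
252 [ 25  25  24  27  24  23  23  22  42  75  98 106 112 115 116 115]
254 [ 26  25  25  26  25  23  21  20  42  76  97 103 108 112 114 116]
256 [ 27  25  26  24  24  21  17  22  47  80  99 104 107 112 115 117]
258 [ 26  26  22  18  20  20  18  37  71  95 102 104 107 110 111 110]
260 [ 22  21  17  16  15  17  26  52  81  98 104 106 105 103  93  77]
224 [38 44 46 47 48 48 48 56 67 54 30 19 18 18 19 18 17 17 15 17]
228 [48 47 47 46 47 47 49 48 41 27 17 18 19 18 17 16 18 19 18 19]
232 [44 46 45 45 48 47 47 47 43 30 20 18 17 20 18 19 20 18 18 15]
236 [ 9 10  7 13 12 11 11 12 17 23 21 18 20 17 17 18 21 19 21 19]
```

View pics/a6.png

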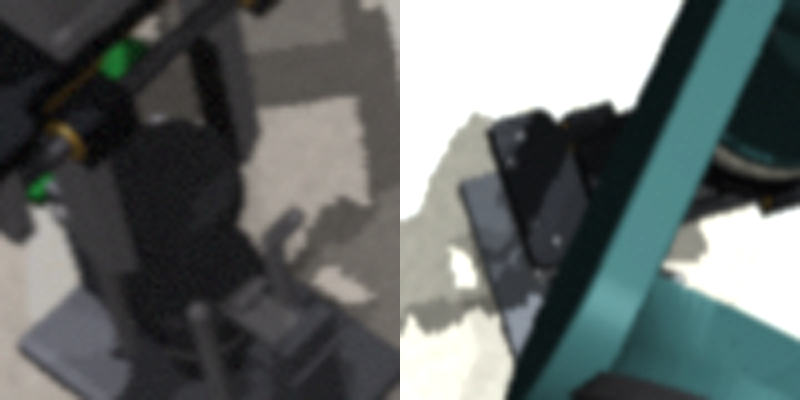

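```bash
cat > fit.py <<'E'
from h import *
from scipy.optimize import least_squares
def edge_row(g,v,u0,u1):
    r=g[v,u0:u1].astype(float);h=(np.median(r[:4])+np.median(r[-4:]))/2
    i=np.where((r[:-1]<h)&(r[1:]>=h))[0][0];return u0+i+(h-r[i])/(r[i+1]-r[i]),v
def edge_col(g,u,v0,v1):
    r=g[v0:v1,u].astype(float);h=(np.median(r[:3])+np.median(r[-3:]))/2
    i=np.where((r[:-1]-h)*(r[1:]-h)<=0)[0][0];return u,v0+i+(h-r[i])/(r[i+1]-r[i])
def fit(pts,r=.026):
    pts=np.array(pts)[:,:2]
    s=least_squares(lambda c:np.hypot(*(pts-c).T)-r,pts.mean(0)+[-.005,.005]);return s.x.round(4),(1000*s.fun).round(1)
E
python3 - <<'E'
from fit import *
G=lambda t:cv2.GaussianBlur(cv2.cvtColor(np.load(f"pics/scene_{t}.npz")["p"],cv2.COLOR_RGB2GRAY),(3,3),0)
g=G("a5")
e=[edge_row(g,v,226,248) for v in range(235,248,2)]; lo=[ray("scene",*x,.160) for x in e]
print("a5 low",np.round(e,1).tolist(),fit(lo))
e=[edge_col(g,u,212,224) for u in range(222,234,2)];hi=[ray("scene",*x,.178)for x in e]
print(np.round(e,1).tolist(),"both",fit(lo+hi))
g=G("a6")
e=[edge_row(g,v,232,250) for v in range(252,263,2)]; lo=[ray("scene",*x,.1145) for x in e]
print("a6 low",np.round(e,1).tolist(),fit(lo))
e=[edge_col(g,u,230,244) for u in range(226,235,2)];hi=[ray("scene",*x,.1325)for x in e]
print(np.round(e,1).tolist(),"both",fit(lo+hi))
# stacked disc in magazine, reference, initial picture (top face z=.067)
for n,c in(("scene0","scene"),("top0","top")):
    p=np.load(f"pics/{n}.npz")["p"]
E
```

```text
a5 low [[242.4, 235.0], [242.0, 237.0], [241.3, 239.0], [240.5, 241.0], [239.0, 243.0], [237.0, 245.0], [233.7, 247.0]] (array([ 0.5331, -0.1903]), array([ 0.1, -0.2, -0.2,  0.2,  0.2,  0.1, -0.2]))
[[222.0, 217.2], [224.0, 216.8], [226.0, 216.9], [228.0, 216.6], [230.0, 217.2], [232.0, 218.1]] both (array([ 0.5346, -0.1923]), array([ 1.1,  0.5,  0.1,  0.2, -0.2, -0.8, -1.6, -0.7, -0.4, -0.6,  0.3,
       -0. , -0.5]))
a6 low [[244.7, 252.0], [244.7, 254.0], [244.5, 256.0], [243.8, 258.0], [243.6, 260.0], [244.5, 262.0]] (array([ 0.5673, -0.1541]), array([ 0.9, -0.4, -1. , -0.2,  0.6,  0.1]))
[[226.0, 237.7], [228.0, 236.8], [230.0, 236.5], [232.0, 236.9], [234.0, 238.8]] both (array([ 0.5342, -0.1577]), array([-9.3, -5.6, -1.8,  2.1,  5.9,  9.5,  6.5,  3.6,  0.5, -2.9, -6.2]))
```

Arc fits give a scene-camera bias of roughly (−1, −2) mm, so the axis is near (0.536, −0.1905). I'll correct slightly and enter gently, watching the lateral force.

Emit:
step_arm:
  commands:
    - {"xyz":[-0.0005,0.0015,-0.005],"twist":[0,0,0]}
    - {"xyz":[-0.0005,0.0015,-0.012],"twist":[0,0,0]}
    - {"xyz":[-0.0005,0.0015,-0.019],"twist":[0,0,0]}
    - {"xyz":[-0.0005,0.0015,-0.024],"twist":[0,0,0]}
    - {"xyz":[-0.0005,0.0015,-0.026],"twist":[0,0,0]}
    - {"xyz":[-0.0005,0.0015,-0.026],"twist":[0,0,0]}
    - {"xyz":[-0.0005,0.0015,-0.026],"twist":[0,0,0]}

```text
time: 6.3
tool_pos: [0.5355, -0.1907, 0.0962]
ee_rot: [-1.57, -0.0, 1.871]
wrist_force: [-0.1, -0.3, -1.4]
width: 0.0514
```

```bash
python3 look.py a7 scene 235,260 45 top 430,170 50
```

```text
time 6.3
tool_pos [ 0.5355 -0.1907  0.0962]
joint_positions [-4.4180e-01  1.7980e-01  1.5021e+00  1.0000e-04  1.4602e+00 -2.3125e+00]
wrist_force [-0.1017 -0.3097 -1.3629]
wrist_torque [-0.0032  0.0105 -0.0191]
width 0.0514
rpy [-8.9980e+01 -3.0000e-02  1.0718e+02]
scene crop origin 190 215 scale 4.444444444444445
top crop origin 380 120 scale 4.0
```

View pics/a7.png

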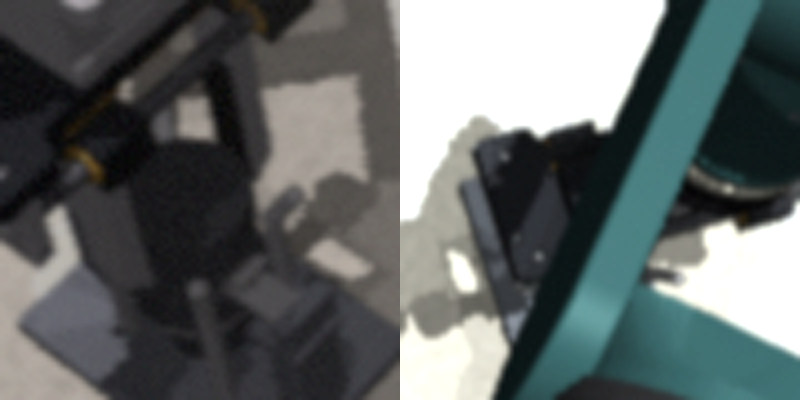

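The disc's bottom is at about 87 mm between the posts with no lateral force. Continuing down to the ramps.

Emit:
step_arm:
  commands:
    - {"xyz":[0,0,-0.002],"twist":[0,0,0]}
    - {"xyz":[0,0,-0.004],"twist":[0,0,0]}
    - {"xyz":[0,0,-0.006],"twist":[0,0,0]}
    - {"xyz":[0,0,-0.006],"twist":[0,0,0]}
    - {"xyz":[0,0,-0.006],"twist":[0,0,0]}

```text
time: 6.82
tool_pos: [0.5355, -0.1906, 0.0902]
ee_rot: [-1.57, -0.0, 1.871]
wrist_force: [-0.1, 0.3, -0.6]
width: 0.0514
```

```bash
python3 look.py a8
```

```text
time 6.8167
tool_pos [ 0.5355 -0.1906  0.0902]
joint_positions [-4.4180e-01  1.8380e-01  1.5097e+00  1.0000e-04  1.4486e+00 -2.3125e+00]
wrist_force [-0.0513  0.3101 -0.5822]
wrist_torque [ 0.0922 -0.0061  0.0217]
width 0.0514
rpy [-8.9980e+01 -3.0000e-02  1.0718e+02]
```

Emit:
step_arm:
  commands:
    - {"xyz":[0,0,-0.0015],"twist":[0,0,0]}
    - {"xyz":[0,0,-0.003],"twist":[0,0,0]}
    - {"xyz":[0,0,-0.0045],"twist":[0,0,0]}
    - {"xyz":[0,0,-0.006],"twist":[0,0,0]}
    - {"xyz":[0,0,-0.006],"twist":[0,0,0]}

```text
time: 7.23
tool_pos: [0.5355, -0.1909, 0.0844]
ee_rot: [-1.57, 0.0, 1.871]
wrist_force: [-1.1, -1.4, -0.1]
width: 0.0518
```

```bash
python3 look.py a9
```

```text
time 7.2333
tool_pos [ 0.5355 -0.1909  0.0844]
joint_positions [-4.4200e-01  1.8800e-01  1.5170e+00 -5.0000e-04  1.4368e+00 -2.3125e+00]
wrist_force [-1.1045 -1.4188 -0.1229]
wrist_torque [-0.0937  0.1913 -0.01  ]
width 0.0518
rpy [-8.9970e+01  1.0000e-02  1.0718e+02]
```

Entry is clean. Now pressing in stages while gripped.

Emit:
step_arm:
  commands:
    - {"xyz":[0,0,-0.002],"twist":[0,0,0]}
    - {"xyz":[0,0,-0.004],"twist":[0,0,0]}
    - {"xyz":[0,0,-0.006],"twist":[0,0,0]}
    - {"xyz":[0,0,-0.008],"twist":[0,0,0]}
    - {"xyz":[0,0,-0.008],"twist":[0,0,0]}

```text
time: 7.65
tool_pos: [0.5368, -0.1908, 0.081]
ee_rot: [-1.574, 0.002, 1.871]
wrist_force: [-4.9, 2.1, 16.5]
width: 0.0512
```

```bash
python3 look.py b1 scene 235,260 45
```

```text
time 7.65
tool_pos [ 0.5368 -0.1908  0.081 ]
joint_positions [-4.4140e-01  1.9010e-01  1.5216e+00  7.0000e-04  1.4259e+00 -2.3125e+00]
wrist_force [-4.8528  2.1052 16.5388]
wrist_torque [ 0.5371  1.0416 -0.006 ]
width 0.0512
rpy [-90.19   0.12 107.2 ]
scene crop origin 190 215 scale 4.444444444444445
```

View pics/b1.png

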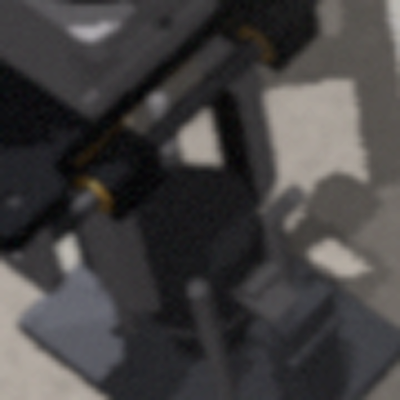

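Vertical force is 16.5 N with a −4.9 N lateral force along x. I'll shift about 1 mm with it and keep pressing.

Emit:
step_arm:
  commands:
    - {"xyz":[-0.0005,0.0005,-0.001],"twist":[0,0,0]}
    - {"xyz":[-0.001,0.0005,-0.002],"twist":[0,0,0]}
    - {"xyz":[-0.001,0.0005,-0.003],"twist":[0,0,0]}
    - {"xyz":[-0.001,0.0005,-0.003],"twist":[0,0,0]}

```text
time: 8.03
tool_pos: [0.5369, -0.1908, 0.0808]
ee_rot: [-1.577, 0.005, 1.871]
wrist_force: [-7.2, 3.4, 24.4]
width: 0.0513
```

```bash
python3 look.py b2
```

```text
time 8.0333
tool_pos [ 0.5369 -0.1908  0.0808]
joint_positions [-4.4130e-01  1.8760e-01  1.5249e+00  6.0000e-04  1.4214e+00 -2.3124e+00]
wrist_force [-7.2129  3.3725 24.4093]
wrist_torque [ 0.6251  1.3774 -0.0403]
width 0.0513
rpy [-90.35   0.27 107.2 ]
```

The lateral force points exactly along −radial, so the arm is flexing under load. I'll command further inward and deeper.

Emit:
step_arm:
  commands:
    - {"xyz":[-0.001,0.0005,0],"twist":[0,0,0]}
    - {"xyz":[-0.002,0.001,-0.001],"twist":[0,0,0]}
    - {"xyz":[-0.002,0.001,-0.002],"twist":[0,0,0]}
    - {"xyz":[-0.002,0.001,-0.003],"twist":[0,0,0]}
    - {"xyz":[-0.002,0.001,-0.003],"twist":[0,0,0]}

```text
time: 8.45
tool_pos: [0.5369, -0.1908, 0.0806]
ee_rot: [-1.581, 0.009, 1.871]
wrist_force: [-7.1, 2.6, 31.1]
width: 0.0512
```

```bash
python3 look.py b3 scene 235,260 45
```

```text
time 8.45
tool_pos [ 0.5369 -0.1908  0.0806]
joint_positions [-4.4130e-01  1.8330e-01  1.5304e+00  6.0000e-04  1.4140e+00 -2.3124e+00]
wrist_force [-7.1199  2.5679 31.1152]
wrist_torque [ 0.637  1.321 -0.029]
width 0.0512
rpy [-90.61   0.51 107.2 ]
scene crop origin 190 215 scale 4.444444444444445
```

View pics/b3.png

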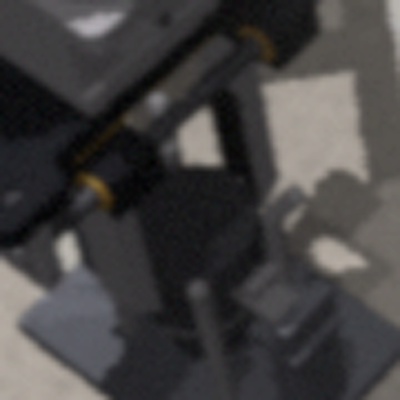

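It's stuck at 0.0806 with 31 N, so it may be jammed by the rigid grip. I'll unload, release so the disc seats freely on the ramps, and look.

Emit:
step_arm:
  commands:
    - {"xyz":[0.001,-0.0005,0.003],"twist":[0,0,0]}
    - {"xyz":[0.002,-0.001,0.006],"twist":[0,0,0]}
    - {"xyz":[0.002,-0.001,0.008],"twist":[0,0,0]}
    - {"xyz":[0.002,-0.001,0.009],"twist":[0,0,0]}
    - {"xyz":[0.002,-0.001,0.009],"twist":[0,0,0]}

```text
time: 8.92
tool_pos: [0.536, -0.191, 0.0813]
ee_rot: [-1.574, 0.003, 1.871]
wrist_force: [0.1, 0.1, 7.9]
width: 0.0511
```

```bash
python3 look.py b4
```

```text
time 8.9167
tool_pos [ 0.536  -0.191   0.0813]
joint_positions [-4.4180e-01  1.8810e-01  1.5232e+00 -1.0000e-04  1.4261e+00 -2.3124e+00]
wrist_force [0.1205 0.0551 7.8917]
wrist_torque [-0.163   0.0336 -0.0643]
width 0.0511
rpy [-90.17   0.17 107.18]
```

Emit:
step_arm:
  commands:
    - {"xyz":[0,0,0],"twist":[0,0,0]}
    - {"xyz":[0,0,0],"twist":[0,0,0]}
    - {"xyz":[0,0,0],"twist":[0,0,0]}
    - {"xyz":[0,0,0],"twist":[0,0,0]}
    - {"xyz":[0,0,0],"twist":[0,0,0]}
    - {"xyz":[0,0,0.01],"twist":[0,0,0]}
    - {"xyz":[0,0,0.03],"twist":[0,0,0]}
    - {"xyz":[0,0,0.06],"twist":[0,0,0]}
    - {"xyz":[0,0,0.09],"twist":[0,0,0]}
    - {"xyz":[0,0,0.1],"twist":[0,0,0]}
  fingers: 0

```text
time: 9.75
tool_pos: [0.5367, -0.1911, 0.1855]
ee_rot: [-1.577, 0.006, 1.871]
wrist_force: [0.4, -0.5, 0.2]
width: 0.0938
```

```bash
python3 look.py b5 scene 235,260 40 top 430,170 50
```

```text
time 9.75
tool_pos [ 0.5367 -0.1911  0.1855]
joint_positions [-4.4170e-01  1.3130e-01  1.3776e+00  1.0000e-04  1.6238e+00 -2.3125e+00]
wrist_force [ 0.406  -0.4509  0.2387]
wrist_torque [ 0.0898 -0.0555  0.0305]
width 0.0938
rpy [-90.38   0.34 107.19]
scene crop origin 195 220 scale 5.0
top crop origin 380 120 scale 4.0
```

View pics/b5.png

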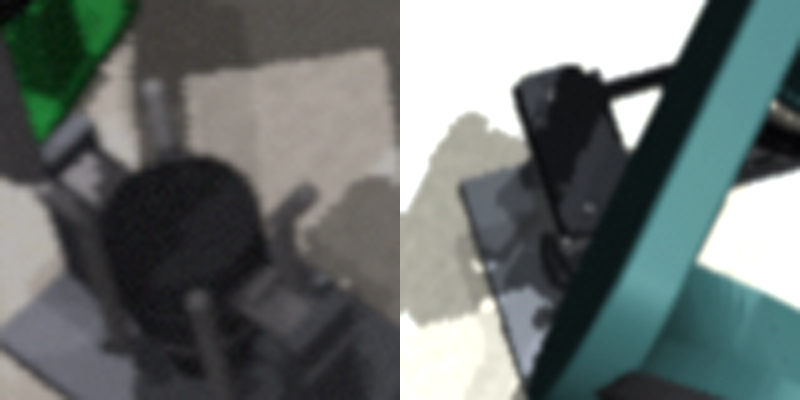

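```bash
cat > lvl.py <<'E'
from h import *
import sys
def top(t,zlo,zhi,C=(.536,-.192)):
    z=np.load(f"pics/scene_{t}.npz");P=cloud("scene",z["d"]).reshape(-1,3)
    s=(np.hypot(P[:,0]-C[0],P[:,1]-C[1])<.021)&(P[:,2]>zlo)&(P[:,2]<zhi);Q=P[s]
    g=None
    for _ in range(3):
        A=np.c_[Q[:,0]-C[0],Q[:,1]-C[1],np.ones(len(Q))];k=np.linalg.lstsq(A,Q[:,2],rcond=None)[0];r=Q[:,2]-A@k
        Q=Q[abs(r)<.003]
    print(t,len(Q),"height",k[2].round(4),"tilt deg x,y",np.degrees(k[:2]).round(2),"rms mm",(1000*r.std()).round(2))
top(sys.argv[1],float(sys.argv[2]),float(sys.argv[3]))
E
python3 lvl.py 0 .055 .08 2>/dev/null; cp pics/scene0.npz pics/scene_s0.npz; python3 lvl.py s0 .055 .08; python3 lvl.py b5 .075 .11
python3 - <<'E'
from h import *
z=np.load("pics/scene_b5.npz");P=cloud("scene",z["d"]).reshape(-1,3)
Q=P[(np.hypot(P[:,0]-.536,P[:,1]+.192)<.035)&(P[:,2]>.02)&(P[:,2]<.12)]
print(np.histogram(Q[:,2],np.arange(.02,.121,.005)))
E
```

```text
s0 379 height 0.067 tilt deg x,y [-0.12 -0.21] rms mm 1.16
b5 421 height 0.09 tilt deg x,y [-0.27  0.04] rms mm 1.17
(array([ 33,  19,  13,  11,  29,  20,  48,  49,  48,  75,  57,  87, 103,
       410, 345,  12,   1,   0,   0,   0]), array([0.02 , 0.025, 0.03 , 0.035, 0.04 , 0.045, 0.05 , 0.055, 0.06 ,
       0.065, 0.07 , 0.075, 0.08 , 0.085, 0.09 , 0.095, 0.1  , 0.105,
       0.11 , 0.115, 0.12 ]))
```

The disc is seated between all four posts (scene crop about 185,240). Its top is level at 90 mm. I'll close the fingers and push on its centre from above.

Emit:
step_arm:
  commands:
    - {"xyz":[0.001,-0.001,-0.02],"twist":[0,0,0]}
    - {"xyz":[0.001,-0.001,-0.03],"twist":[0,0,0]}
    - {"xyz":[0.001,-0.001,-0.03],"twist":[0,0,0]}
    - {"xyz":[0.001,-0.001,-0.03],"twist":[0,0,0]}
    - {"xyz":[0.001,-0.001,-0.03],"twist":[0,0,0]}
    - {"xyz":[0.001,-0.001,-0.03],"twist":[0,0,0]}
    - {"xyz":[0.001,-0.001,-0.03],"twist":[0,0,0]}
    - {"xyz":[0.001,-0.001,-0.03],"twist":[0,0,0]}
    - {"xyz":[0.001,-0.001,-0.03],"twist":[0,0,0]}
    - {"xyz":[0.001,-0.001,-0.03],"twist":[0,0,0]}
  fingers: 255

```text
time: 10.68
tool_pos: [0.5358, -0.1913, 0.1499]
ee_rot: [-1.571, 0.0, 1.871]
wrist_force: [-0.5, -0.4, 0.2]
width: 0.0307
```

Emit:
step_arm:
  commands:
    - {"xyz":[0,0,-0.02],"twist":[0,0,0]}
    - {"xyz":[0,0,-0.035],"twist":[0,0,0]}
    - {"xyz":[0,0,-0.042],"twist":[0,0,0]}
    - {"xyz":[0,0,-0.045],"twist":[0,0,0]}
    - {"xyz":[0,0,-0.045],"twist":[0,0,0]}
    - {"xyz":[0,0,-0.045],"twist":[0,0,0]}

```text
time: 11.18
tool_pos: [0.536, -0.1914, 0.1052]
ee_rot: [-1.572, 0.001, 1.871]
wrist_force: [-0.6, 0.6, 0.5]
width: 0.0004
```

```bash
python3 look.py b6 scene 235,255 45
```

```text
time 11.1833
tool_pos [ 0.536  -0.1914  0.1052]
joint_positions [-4.4260e-01  1.7420e-01  1.4902e+00  1.0000e-04  1.4762e+00 -2.3133e+00]
wrist_force [-0.6004  0.6126  0.4915]
wrist_torque [ 0.0854  0.0179 -0.0156]
width 0.0004
rpy [-9.0040e+01  3.0000e-02  1.0719e+02]
scene crop origin 190 210 scale 4.444444444444445
```

View pics/b6.png

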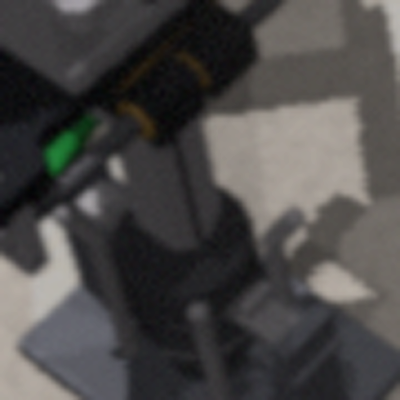

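The closed fingertips are centred above the disc (crop 170,240). Now pressing.

Emit:
step_arm:
  commands:
    - {"xyz":[0,0,-0.003],"twist":[0,0,0]}
    - {"xyz":[0,0,-0.006],"twist":[0,0,0]}
    - {"xyz":[0,0,-0.008],"twist":[0,0,0]}
    - {"xyz":[0,0,-0.01],"twist":[0,0,0]}
    - {"xyz":[0,0,-0.012],"twist":[0,0,0]}
    - {"xyz":[0,0,-0.012],"twist":[0,0,0]}

```text
time: 11.73
tool_pos: [0.5384, -0.192, 0.0978]
ee_rot: [-1.578, 0.005, 1.871]
wrist_force: [-1.6, 0.8, 14.3]
width: 0.0005
```

```bash
python3 look.py b7
```

```text
time 11.7333
tool_pos [ 0.5384 -0.192   0.0978]
joint_positions [-4.4230e-01  1.7860e-01  1.5003e+00  1.0000e-03  1.4539e+00 -2.3133e+00]
wrist_force [-1.5689  0.7714 14.2843]
wrist_torque [0.4178 0.2348 0.006 ]
width 0.0005
rpy [-90.41   0.3  107.2 ]
```

Emit:
step_arm:
  commands:
    - {"xyz":[-0.001,0.0005,-0.002],"twist":[0,0,0]}
    - {"xyz":[-0.002,0.001,-0.004],"twist":[0,0,0]}
    - {"xyz":[-0.002,0.001,-0.005],"twist":[0,0,0]}
    - {"xyz":[-0.002,0.001,-0.005],"twist":[0,0,0]}

```text
time: 12.07
tool_pos: [0.5385, -0.1919, 0.0974]
ee_rot: [-1.583, 0.01, 1.871]
wrist_force: [-2.9, 2.8, 26.4]
width: 0.0006
```

```bash
python3 look.py b8
```

```text
time 12.0667
tool_pos [ 0.5385 -0.1919  0.0974]
joint_positions [-4.4210e-01  1.7380e-01  1.5069e+00  1.0000e-03  1.4449e+00 -2.3132e+00]
wrist_force [-2.9121  2.8221 26.3714]
wrist_torque [0.4933 0.5935 0.0318]
width 0.0006
rpy [-90.72   0.58 107.2 ]
```

Emit:
step_arm:
  commands:
    - {"xyz":[0,0,-0.001],"twist":[0,0,0]}
    - {"xyz":[-0.001,0.0005,-0.002],"twist":[0,0,0]}
    - {"xyz":[-0.001,0.0005,-0.003],"twist":[0,0,0]}
    - {"xyz":[-0.001,0.0005,-0.003],"twist":[0,0,0]}
    - {"xyz":[-0.001,0.0005,-0.003],"twist":[0,0,0]}

```text
time: 12.48
tool_pos: [0.5355, -0.1921, 0.0916]
ee_rot: [-1.578, 0.009, 1.87]
wrist_force: [-3.7, -0.7, 20.2]
width: 0.0006
```

```bash
python3 look.py b9 scene 235,260 45
python3 - <<'E'
from h import *
p=np.load("pics/scene_b9.npz")["p"]
cv2.imwrite("pics/b9z.png",cv2.convertScaleAbs(cv2.resize(p[225:305,190:290],None,fx=7.5,fy=7.5,interpolation=cv2.INTER_CUBIC),alpha=2.6)[:,:,::-1])
E
```

```text
time 12.4833
tool_pos [ 0.5355 -0.1921  0.0916]
joint_positions [-4.4300e-01  1.7540e-01  1.5167e+00 -1.9000e-03  1.4383e+00 -2.3132e+00]
wrist_force [-3.6615 -0.7374 20.2202]
wrist_torque [-0.0514  0.6705 -0.017 ]
width 0.0006
rpy [-90.4    0.51 107.17]
scene crop origin 190 215 scale 4.444444444444445
```

View pics/b9z.png

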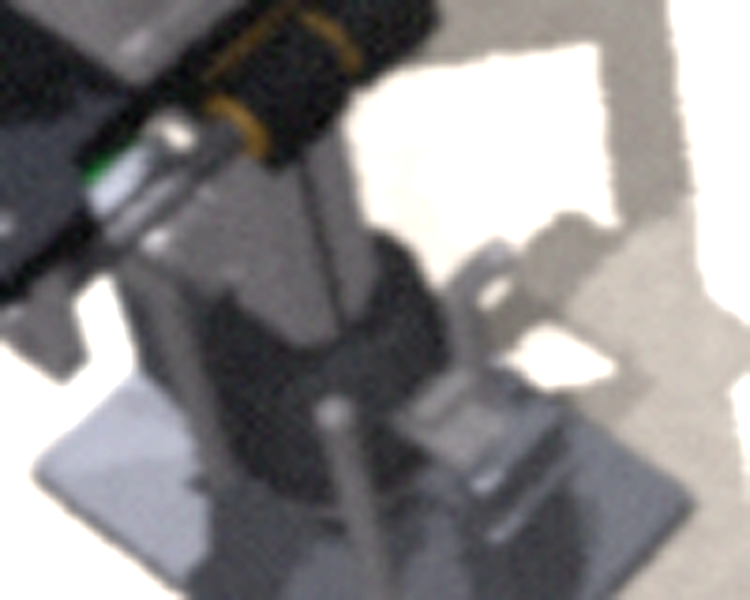

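The disc broke through: the tip is at about 83.6 mm and force has dropped to 20 N. Continuing down.

Emit:
step_arm:
  commands:
    - {"xyz":[0,0,-0.002],"twist":[0,0,0]}
    - {"xyz":[0,0,-0.004],"twist":[0,0,0]}
    - {"xyz":[0,0,-0.006],"twist":[0,0,0]}
    - {"xyz":[0,0,-0.008],"twist":[0,0,0]}
    - {"xyz":[0,0,-0.008],"twist":[0,0,0]}

```text
time: 12.95
tool_pos: [0.5332, -0.1898, 0.0767]
ee_rot: [-1.572, 0.001, 1.871]
wrist_force: [1.3, -0.9, 3.5]
width: 0.0002
```

```bash
python3 look.py c1
```

```text
time 12.95
tool_pos [ 0.5332 -0.1898  0.0767]
joint_positions [-4.4250e-01  1.8700e-01  1.5341e+00  5.0000e-04  1.4187e+00 -2.3132e+00]
wrist_force [ 1.2938 -0.9318  3.5198]
wrist_torque [ 0.0065 -0.2177 -0.0137]
width 0.0002
rpy [-9.0090e+01  5.0000e-02  1.0718e+02]
```

Emit:
step_arm:
  commands:
    - {"xyz":[0.001,-0.0005,-0.002],"twist":[0,0,0]}
    - {"xyz":[0.002,-0.001,-0.005],"twist":[0,0,0]}
    - {"xyz":[0.002,-0.001,-0.008],"twist":[0,0,0]}
    - {"xyz":[0.002,-0.001,-0.01],"twist":[0,0,0]}
    - {"xyz":[0.002,-0.001,-0.01],"twist":[0,0,0]}
    - {"xyz":[0.002,-0.001,-0.01],"twist":[0,0,0]}

```text
time: 13.45
tool_pos: [0.534, -0.19, 0.0665]
ee_rot: [-1.569, -0.002, 1.871]
wrist_force: [-2.1, 2.0, 6.5]
width: 0.0005
```

```bash
python3 look.py c2 scene 235,260 45
python3 - <<'E'
from h import *
p=np.load("pics/scene_c2.npz")["p"]
cv2.imwrite("pics/c2z.png",cv2.convertScaleAbs(cv2.resize(p[225:305,190:290],None,fx=7.5,fy=7.5,interpolation=cv2.INTER_CUBIC),alpha=2.6)[:,:,::-1])
E
```

```text
time 13.45
tool_pos [ 0.534  -0.19    0.0665]
joint_positions [-4.4210e-01  2.0000e-01  1.5402e+00  5.0000e-04  1.4040e+00 -2.3133e+00]
wrist_force [-2.0929  2.0314  6.4606]
wrist_torque [ 0.3981  0.5138 -0.0211]
width 0.0005
rpy [-89.91  -0.13 107.2 ]
scene crop origin 190 215 scale 4.444444444444445
```

View pics/c2z.png

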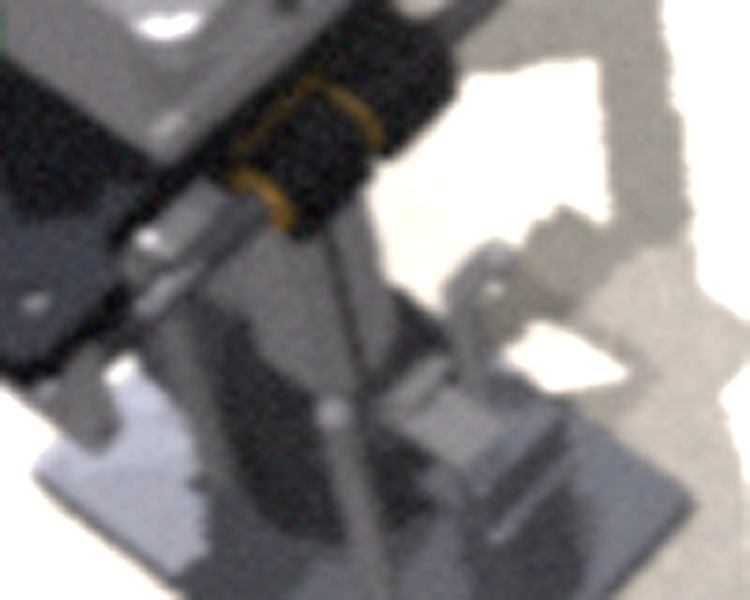

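Tip is at 58.5 mm with 6.5 N, and the right catch nose (crop 410,390) reaches over the disc. Lifting off.

Emit:
step_arm:
  commands:
    - {"xyz":[0,0,0.003],"twist":[0,0,0]}
    - {"xyz":[0,0,0.007],"twist":[0,0,0]}
    - {"xyz":[0,0,0.012],"twist":[0,0,0]}
    - {"xyz":[0,0,0.018],"twist":[0,0,0]}
    - {"xyz":[0,0,0.04],"twist":[0,0,0]}
    - {"xyz":[0,0,0.07],"twist":[0,0,0]}
    - {"xyz":[0,0,0.1],"twist":[0,0,0]}
    - {"xyz":[0,0,0.13],"twist":[0,0,0]}
    - {"xyz":[0,0.03,0.16],"twist":[0,0,0]}
    - {"xyz":[0,0.06,0.17],"twist":[0,0,0]}
    - {"xyz":[0,0.09,0.17],"twist":[0,0,0]}
    - {"xyz":[0,0.12,0.17],"twist":[0,0,0]}

```text
time: 14.5
tool_pos: [0.535, -0.0698, 0.2374]
ee_rot: [-1.572, 0.001, 1.87]
wrist_force: [-0.3, 1.0, -0.8]
width: 0.0005
```

Emit:
step_arm:
  commands:
    - {"xyz":[-0.01,0.03,0],"twist":[0,0,0]}
    - {"xyz":[-0.02,0.06,0],"twist":[0,0,0]}
    - {"xyz":[-0.03,0.09,0],"twist":[0,0,0]}
    - {"xyz":[-0.04,0.12,0],"twist":[0,0,0]}
    - {"xyz":[-0.04,0.15,0],"twist":[0,0,0]}
    - {"xyz":[-0.04,0.18,0],"twist":[0,0,0]}
    - {"xyz":[-0.04,0.18,0],"twist":[0,0,0]}

```text
time: 15.08
tool_pos: [0.4937, 0.1137, 0.2357]
ee_rot: [-1.57, -0.003, 1.877]
wrist_force: [0.3, 0.2, -0.0]
width: 0.0003
```

```bash
python3 look.py c3 scene 235,260 40 top 430,180 40; python3 lvl.py c3 .05 .085; python3 lvl.py s0 .05 .085
```

```text
time 15.0833
tool_pos [0.4937 0.1137 0.2357]
joint_positions [ 0.1126 -0.0121  1.4297  0.0027  1.7254 -1.7636]
wrist_force [ 0.2769  0.1669 -0.0175]
wrist_torque [ 0.0417 -0.0028 -0.0515]
width 0.0003
rpy [-89.95  -0.17 107.52]
scene crop origin 195 220 scale 5.0
top crop origin 390 140 scale 5.0
c3 384 height 0.068 tilt deg x,y [0.47 0.08] rms mm 1.26
s0 379 height 0.067 tilt deg x,y [-0.12 -0.21] rms mm 1.16
```

View pics/c3.png

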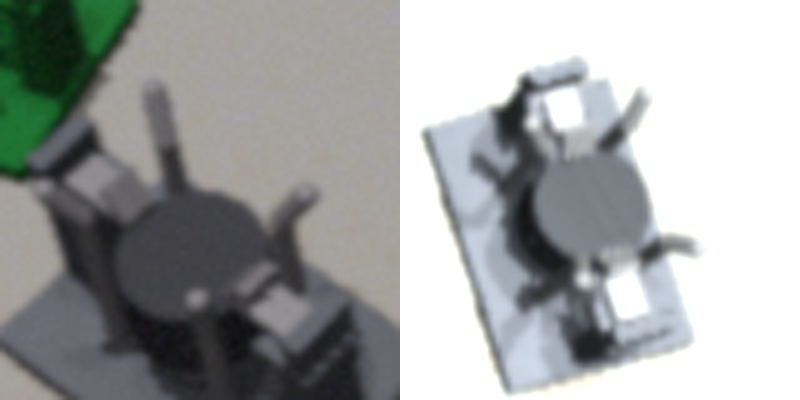

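The disc's top is level at 68 mm, with both noses over it in both views. I'll check the whole scene before handing in.

Run:
```python
from h import *
a=np.load("pics/scene_c3.npz")["p"];b=np.load("pics/scene_s0.npz")["p"]
f=lambda p:cv2.resize(p[225:305,190:270],(400,400),interpolation=cv2.INTER_CUBIC)
cv2.imwrite("pics/c4.png",cv2.convertScaleAbs(np.vstack([np.hstack([f(b),f(a)]),cv2.resize(a,(320,200)).repeat(1,0) if 0 else np.hstack([cv2.resize(b[:,:],(400,200)),cv2.resize(a,(400,200))])]),alpha=1.8)[:,:,::-1])
```

```text
(no output)
```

View pics/c4.png

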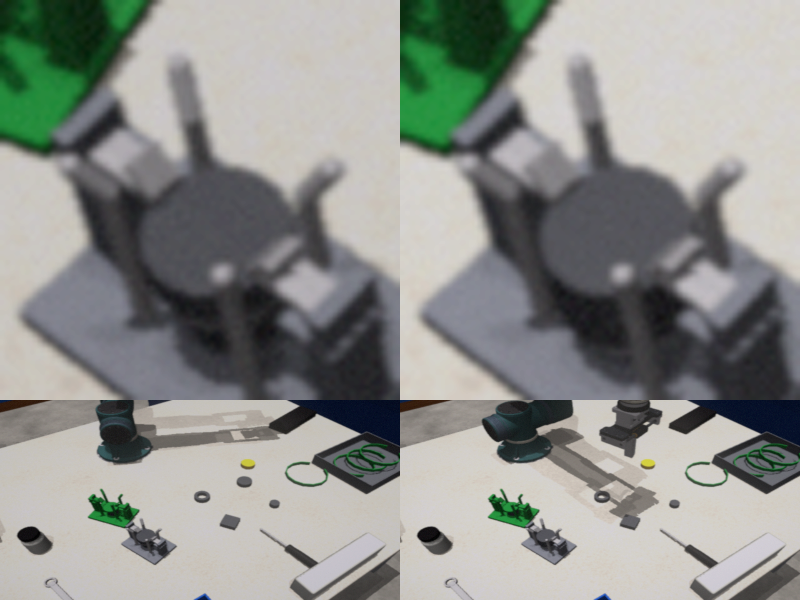

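Compared with the first picture, the loose disc has gone from the bench and the stack under the top disc is thicker. The catches sit in their start positions over the disc, and nothing else has moved. Handing in.

```bash
python3 -c "
from bench import robot
print(robot.close_job())"
```

```text
the job is handed in; nothing more can be done
None
```

The solid disc is in the magazine, held down level under both catches, and the job is handed in. The last motion ended at 15.1 s of the 48 s allowed.

**What I did:** I gripped the disc (51.7 mm opening) and lowered it between the four posts. Pressing it while gripped stalled with its top at about 90 mm and 31 N. I let go, closed the fingers and pushed on its centre until its top was at about 58.5 mm, then lifted clear.

**Last checks:**
- **Height and tilt:** by depth image, the disc's top is at 68.0 mm, the catch underside, and tilted about 0.5°. That tilt is within what this measurement can resolve.
- **Catches:** both noses lie over the disc in both camera views.
- **Scene:** the disc's old spot on the bench is empty, nothing else has visibly moved, and the robot is clear of everything.

**What disagreed:**
- The two cameras differed by about 5 mm in y. I averaged them and corrected against the held disc.
- The arm flexed outward by about 2 mm under the pressing load.
- The largest wrist force I read was about 32 N. I only read it between moves, so a brief higher peak, such as just before the disc broke through, would not show.

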